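Load a vial under the ratchet capping head

ROBOT

A 7-joint arm with a two-finger parallel gripper is mounted at the origin on the work surface. World frame = base frame: x ahead of the robot, y to its left, z up, the work surface at z = 0. Lengths are in m, angles in rad, forces in N, time in s.
With the tool pointing down it reaches from about 0.425 to 0.875 m from the base axis. Payload 4.7 kg.
Tool frame: the origin (TCP) lies between the finger pads; the fingertips stand 8 mm ahead of it and the grasp point (between the pads) lies 11 mm behind it; z points along the fingers, y is the direction in which the jaws open and shut (so a half turn about z gives the same grasp; the last joint's range is limited). The gripper opens to 87 mm and grips with 3 to 60 N. Pads are 19 mm wide; open, the fingers measure 117 mm over their backs; the gripper's body (75 mm by 190 mm) begins 51 mm behind the grasp point.
Start: joints at [1.213, 0.321, -0.07, 1.45, 0.023, 1.371, -0.057], TCP at [0.236, -0.606, 0.231] pointing down, gripper open.
Joint ranges: [-2.86, 2.86], [-0.3, 2.09], [-1.38, 1.24], [0.06, 2.45], [-1.56, 4.7], [0.09, 2.05], [-2.69, 2.69]. Speed limits (rad/s): [2.57, 2.57, 3.14, 3.14, 3.14, 3.14, 3.14].

INTERFACE

Orientations are given as a rotation vector (axis times angle).
In Python, from bench import ctrl, optics, ticket gives the robot as it stands.
- The arm moves only by the tool play_rows, never from a script. Its argument "motion" is a list of rows, each a list of 5 numbers: the closure, from 0 (fully open) to 1 (shut), then the shift along the tool's x, y, z in cm, then the turn about the tool's z in rad. In form: [[jaw, tx, ty, tz, spin], ...]. A call has 1 to 20 rows; each row shifts and turns the commanded pose from where the row before left it, along the tool's axes as they then stand; what a row does not reach is not made up. A row lasts 1/8 s, in which the tool goes at most 62.5 mm and 10.7 degrees, less where a joint would pass 70% of its speed; a pose out of reach is approached as far as the arm can. A call is refused whole if a number of a shift passes 6.25 or a number of a turn 0.188, either way. A call with a gripper value outside its range is refused whole. The fingers move at their own pace and stop on an object; "force" is the grip in N (left out, the last holds). Time passes only in rows, so rows that do not move let the fingers close. It gives the time, the measured TCP pose, the force and the opening at its end, in the units of the state.
- ctrl.get_state(): the state, without advancing time (a new reading comes with each control period).
- optics.get_image(name): name is "side" or "top"; returns the picture (480x640x3 uint8, red, green, blue); there is no depth.
- optics.calibration(name): a dict with "K" (3x3 intrinsics, pixels), "distortion" ([k1, k2, p1, p2, k3] as OpenCV has them; the pictures are not rectified), "pose" (4x4, takes a point from camera to world coordinates). Camera axes: x right, y down, z forward; pixel columns grow to the right and rows downward; lengths in m; the calibration is good to about 2 mm. A picture is of the moment at which its call begins. calibration takes no time and is no camera call.
- ticket.close_job(): hands the job in, once; it reports no verdict.
The state is a dict: "time": time; "joint_positions": joint angles; "qd": joint speeds; "joint_torque": joint torques, N m; "position": TCP position; "tool_rot": TCP orientation; "ft_force": force on the tool from outside, world axes, zero at the start; "torque": the same for the moment, N m; "grip_width": opening from 0.0 (shut) to 1.0 (fully open).
Only numpy, scipy, OpenCV 4.12 (cv2) and the standard library are available. Lean on these libraries where they do the work, as an engineer would, in place of code of your own. Each camera call takes 0.05 s, during which the arm holds its last target.

TASK

Pull the capping head up click by click until you feel it meet its top stop, then let it settle back and hang on the last tooth by itself. Push the carriage with its vial home until you feel its end stop, then press the thumb lever to lift the pawl, keeping it lifted until the head has sunk right down over the vial's cap. Never force the stops or the lever, keep the vial upright, let go of everything at the end, and leave the beaker, jar and rack alone.

Things in the scene. Friction and masses are not known exactly. Their poses are not given: they have to be found in the camera images.
- stand: White base plate of the stand, fixed, 110 x 420 x 10 mm; origin on the bench under the rail's axis, z up. On its own +y side the pawl and thumb lever, on its -y side the cup, carriage and track. Base: y -295 to +125 mm, x -55 to +55 mm. Two guide cheeks 161 mm high flank the rail (36 mm over all in x, 26 mm in y). The yaw varies.
- head (a joint): Height of the head in m (steel rail with saw teeth on +y, T handle on top, cup on -y). The pawl lets it rise and carries it at 0, 0.012, 0.024, 0.036, 0.048 (last). Starts on one of the lowest two. About 0.45 kg (varies), damper 80 N per m/s, friction 1 N, each tooth adds 3 N. With the pawl lifted it sinks by itself at about 45 mm/s; over the vial it rests at 0.018.
- handle (a point): Centre of the black T handle on top of the rail: a bar 64 mm along the stand's x, 14 mm in y, 16 mm high, moves with the head; 197 mm above the bench when the head is at 0. Free from above; grip it across its 14 mm.
- cup (a point): Centre of the inside ceiling of the head's cup, 60 mm from the rail axis to the stand's -y, 64 mm above the bench when the head is at 0. Cup: outside 45 mm, inside 36 mm, its skirt hangs 24 mm below this point (so the vial passes under it only with the head on the last tooth).
- top_stop: Dark steel crossbar 36 x 10 x 12 mm on the -y side of the guide cheeks, fixed, origin at its centre, 154 mm above the bench. A brass set screw sticks out below it; the head's arm meets the screw 2.5 to 10.5 mm above the last tooth: the setting differs each time and must be felt. Touch it with a few N; more than 20 N is too much.
- carriage (a joint): Travel of the white vial carriage along its track in m, growing towards the stand's +y (to the rail): starts at 0; home is where it meets the end stop, somewhere from 0.096 to 0.104. Friction 2 N; stays where it is left.
- tab (a point): On the carriage's upright white push tab at its -y end: tab 24 mm in the stand's x, 10 mm in y, its top 70 mm above the bench; this point is at its middle in x and y, 12 mm below its top. It is 90 mm behind the vial's axis (-y), so about 150 mm from the rail axis when home. Push it to +y or pinch it.
- end_stop: Dark steel block 50 x 12 x 16 mm on the base, fixed, origin at its centre, with a brass set screw towards the carriage. The carriage ends against the screw; its setting differs by 8 mm from time to time and must be felt. Touch it with a few N; more than 20 N is too much.
- vial_center (a point): Half-way up the glass vial with white cap: 23 mm diameter, 62 mm high, loose, upright in the carriage's nest (a rim 10 mm high, 1 mm play all round); its top is 82 mm above the bench.
- pawl (a joint): Angle of the sprung pawl in rad: 0 fully engaged in the teeth, clear of all teeth above about 0.20, hard stop at 0.25. Springs back when let go; with the head resting over the vial it leans on a tooth's slope, below 0.14.
- pawl_pad (a point): Centre of the upper face of the thumb pad (26 x 26 mm, dark steel) on the pawl's lever, 89 mm from the rail axis to the stand's +y, 100 mm above the bench when engaged. Press it straight down to lift the pawl off the teeth: about 4 to 6 N; 14 mm down clears the teeth, the hard stop is at 17 mm. More than 25 N is too much.
- beaker: Bystander: empty glass beaker, 68 mm diameter, 85 mm high, origin under its centre.
- jar: Bystander: amber jar, 56 mm diameter, 80 mm high, origin under its centre.
- rack: Bystander: grey tube rack 90 x 170 mm, 42 mm high (52 with the tubes), origin under its centre.
Mind the look-alikes: they are no part of the job. Of the things like the part that bears vial_center, leave any that is brown or red; of the rest the larger one is meant.

How it is judged:
By the outcome, as a careful person would: the job done as asked, in the order asked, and still so for the second after the job is handed in, with the robot touching nothing.
It also fails if it takes over 58 s, if anything falls off the work surface, if the arm or the gripper's body presses on something with over 40 N, if the wrist force passes 120 N, or if a joint passes its speed limit or range.

## Working session

There is one attempt and no reset: what is moved stays moved. The work goes in short steps, Python scripts to look and compute and a tool call to move; the robot and the scene stay as the last step left them, time stands still between calls to the robot, and variables do not carry over. Pictures are saved under pics/ and viewed, and the job is handed in when it is done.

Besides the shell and the picture viewer there is one more tool, called after ">>>" as name(argument=value, ...) on one line, values as JSON. play_rows: Moves the arm, as the interface text tells. Its arguments: {"type":"object","properties":{"motion":{"type":"array"},"force":{"type":"number"}},"required":["motion"]}

```bash
mkdir -p pics; ls; python3 - <<'E'
from bench import ctrl, optics
import cv2
for n in ("side","top"):
    im=optics.get_image(n); cv2.imwrite(f"pics/{n}0.png",im[:,:,::-1])
    c=optics.calibration(n); print(n,c)
print(ctrl.get_state())
E
```

```text
pics
side {'K': array([[539.09445802,   0.        , 314.52933925],
       [  0.        , 539.09445802, 231.86606979],
       [  0.        ,   0.        ,   1.        ]]), 'distortion': array([-0.09311727,  0.        ,  0.        ,  0.        ,  0.        ]), 'pose': array([[ 0.88923417, -0.28197997,  0.36020812,  0.26358709],
       [-0.45699595, -0.58275253,  0.67197782, -0.46443162],
       [ 0.0204279 , -0.76215929, -0.64706716,  0.67275911],
       [ 0.        ,  0.        ,  0.        ,  1.        ]])}
top {'K': array([[543.66688056,   0.        , 317.36374039],
       [  0.        , 543.66688056, 234.70928453],
       [  0.        ,   0.        ,   1.        ]]), 'distortion': array([-0.16808023,  0.        ,  0.        ,  0.        ,  0.        ]), 'pose': array([[-0.00653669, -0.99093068,  0.134215  ,  0.44550886],
       [-0.9998557 ,  0.00858125,  0.01466067,  0.07579882],
       [-0.01567944, -0.1340998 , -0.99084378,  1.03974301],
       [ 0.        ,  0.        ,  0.        ,  1.        ]])}
{'time': 0.1, 'joint_positions': array([ 1.21306971,  0.32175369, -0.07006778,  1.45154135,  0.02260959,
        1.3708286 , -0.05685477]), 'qd': array([ 3.65322406e-04, -1.81479265e-03,  6.51990315e-05, -3.38304721e-03,
        1.06776987e-03, -4.16762460e-04, -1.48331397e-03]), 'joint_torque': array([-1.56561523e-04, -4.92568409e+01, -4.05836692e-01, -3.13402104e+01,
       -6.42074109e-02,  3.95350065e-02,  7.41622716e-05]), 'position': array([ 0.23592163, -0.60515113,  0.22957349]), 'tool_rot': array([-3.08577727e+00, -5.80483043e-01,  6.73451781e-04]), 'ft_force': array([ 0.29393629,  0.23961115, -0.61415095]), 'torque': array([ 0.00702142,  0.01627735, -0.02061135]), 'grip_width': 0.9982142150153873}
```

View pics/side0.png

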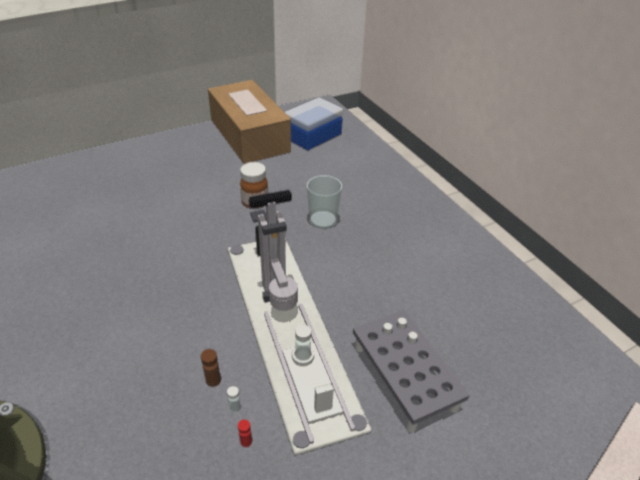

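View pics/top0.png

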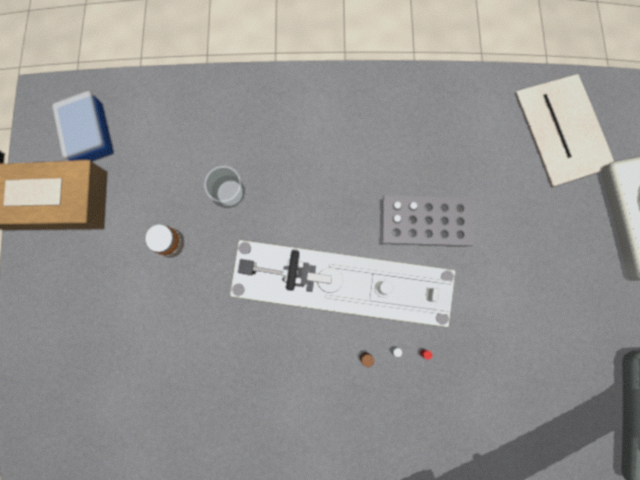

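The vial candidates in the side view are: brown vial at (210,367), small white-capped clear one at (233,398), red one at (245,433), and the one in the carriage nest at (303,345). The last is the larger non-brown, non-red one. I'll check it and the stand in close crops.

```bash
python3 - <<'E'
import cv2
t=cv2.imread("pics/top0.png"); s=cv2.imread("pics/side0.png")
cv2.imwrite("pics/tc.png",cv2.resize(t[230:370,225:465],None,fx=3.3,fy=3.3,interpolation=cv2.INTER_CUBIC))
cv2.imwrite("pics/sc.png",cv2.resize(s[180:455,190:390],None,fx=2.18,fy=2.18,interpolation=cv2.INTER_CUBIC))
E
```

```text
(no output)
```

View pics/tc.png

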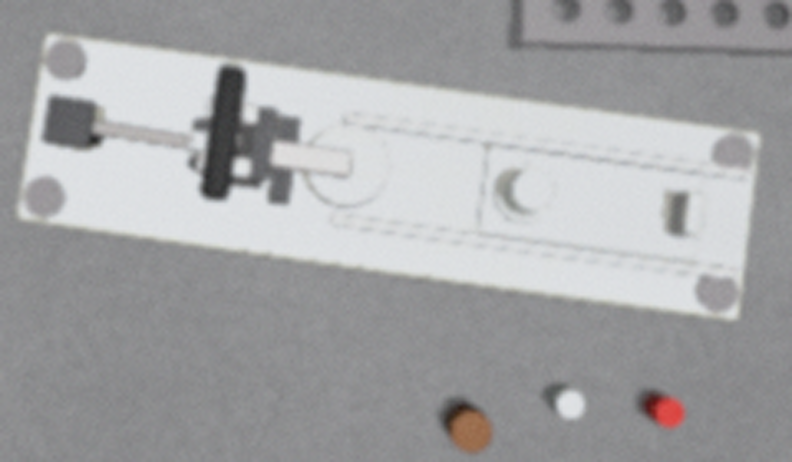

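View pics/sc.png

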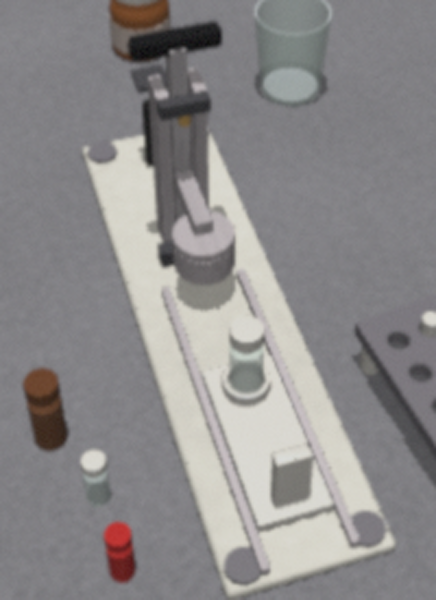

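```bash
cat > h.py <<'E'
import numpy as np, cv2
from bench import optics, ctrl
def proj(n,P):
    c=optics.calibration(n); T=np.linalg.inv(c["pose"])
    return cv2.projectPoints(np.asarray(P,float).reshape(-1,3),cv2.Rodrigues(T[:3,:3])[0],T[:3,3],c["K"],c["distortion"])[0].reshape(-1,2)
def W(p,P):
    P=np.asarray(P,float).reshape(-1,3); c,s=np.cos(p[2]),np.sin(p[2])
    return np.c_[p[0]+c*P[:,0]-s*P[:,1],p[1]+s*P[:,0]+c*P[:,1],P[:,2]]
E
python3 - <<'E'
from h import *
from scipy.optimize import least_squares
C=[[.055,.125,.01],[.055,-.295,.01],[-.055,-.295,.01],[-.055,.125,.01]]
tp=np.array([[47,34],[760,132],[740,320],[19,218],[231,68],[214,197],[72,122],[535,190]])/3.3+[225,230]
sp=np.array([[208,135],[393,545],[230,595],[83,150]])/2.18+[190,180]
def pts(p): return W(p,C+[[.032,0,.205+p[3]],[-.032,0,.205+p[3]],[0,.089,.1],[0,p[4],.082]])
def f(p): return np.r_[(proj("top",pts(p))-tp).ravel(),(proj("side",pts(p)[:4])-sp).ravel()]
r=least_squares(f,[.4,.1,-.13,.01,-.16],x_scale=.01,loss="soft_l1")
print(r.x); print(f(r.x).reshape(-1,2).round(1))
g=lambda p: f(p)[:16]
r2=least_squares(g,r.x,x_scale=.01);print(r2.x)
g=lambda p: np.r_[f(p)[:8],f(p)[16:]]
print(least_squares(g,r.x,x_scale=.01).x)
p=r.x
print(W(p,[[0,0,.197+p[3]],[0,.089,.1],[0,-.25,.058],[0,-.06,.06]]).round(4))
E
```

```text
[ 0.50435322  0.12549574 -0.14949377  0.0010437  -0.15944146]
[[ 0.1 -1. ]
 [ 1.3 -0.1]
 [ 0.5  0.5]
 [-0.5  0.1]
 [ 1.3 -1.3]
 [ 0.4  0.7]
 [-0.4 -0.2]
 [ 0.  -0.1]
 [-1.1 -7.1]
 [ 1.8 -0.7]
 [-1.8  0.3]
 [-1.2 -2.4]]
[ 0.50406725  0.12632733 -0.14718958 -0.00339633 -0.16022113]
[ 0.50404     0.12428715 -0.14924364  0.0010437  -0.15944146]
[[ 0.5044  0.1255  0.198 ]
 [ 0.5176  0.2135  0.1   ]
 [ 0.4671 -0.1217  0.058 ]
 [ 0.4954  0.0662  0.06  ]]
```

```bash
python3 - <<'E'
from h import *
p=[.5042,.1258,-.148]
for h in (0,.012): print(h,((proj("side",W(p,[[0,0,.197+h],[.032,0,.197+h],[-.032,0,.197+h],[0,-.06,.064+h-.024]]))-[190,180])*2.18).round(0).tolist(), ((proj("top",W(p,[[.032,0,.205+h],[-.032,0,.205+h]]))-[225,230])*3.3).round().tolist())
print((proj("side",W(p,[[0,-.25,.07],[0,-.16,.082]]))-[190,180])*2.18)
print(ctrl.get_state()["tool_rot"], cv2.Rodrigues(ctrl.get_state()["tool_rot"])[0].round(4))
E
```

```text
0 [[174.0, 40.0], [220.0, 32.0], [128.0, 49.0], [203.0, 262.0]] [[235.0, 64.0], [215.0, 200.0]]
0.012 [[174.0, 26.0], [220.0, 17.0], [127.0, 34.0], [203.0, 250.0]] [[233.0, 61.0], [213.0, 199.0]]
[[291.86068017 452.62108728]
 [245.72448572 327.35921577]]
[-3.08577727e+00 -5.80483043e-01  6.73451781e-04] [[ 9.316e-01  3.634e-01 -7.000e-04]
 [ 3.634e-01 -9.316e-01  1.600e-03]
 [-1.000e-04 -1.700e-03 -1.000e+00]]
```

>>> play_rows(motion=[[0, 0, 0, -2, 0.1733], [0, 0, 0, -2, 0.1733], [0, 0, 0, -2, 0.1733], [0, 2.34, -4.975, 0, 0], [0, 2.34, -4.975, 0, 0], [0, 2.34, -4.975, 0, 0], [0, 2.34, -4.975, 0, 0], [0, 2.34, -4.975, 0, 0], [0, 2.34, -4.975, 0, 0], [0, 2.34, -4.975, 0, 0], [0, 2.34, -4.975, 0, 0], [0, -0.43, -5.22, 0, 0], [0, -0.43, -5.22, 0, 0], [0, -0.43, -5.22, 0, 0], [0, -0.43, -5.22, 0, 0], [0, -0.43, -5.22, 0, 0], [0, -0.43, -5.22, 0, 0], [0, -0.43, -5.22, 0, 0], [0, 0, 0, 0, 0]])

```text
time: 2.48
position: [0.5029, 0.1317, 0.2904]
tool_rot: [-3.132, 0.218, 0.001]
ft_force: [0.1, -0.2, -0.7]
grip_width: 0.998
```

>>> play_rows(motion=[[0, 0.21, 0.55, 2, 0.009], [0, 0, 0, 3, 0], [0, 0, 0, 3, 0], [0, 0, 0, 2, 0], [0, 0, 0, 0.4, 0], [0, 0, 0, 0, 0]])

```text
time: 3.22
position: [0.5056, 0.12, 0.1868]
tool_rot: [3.132, -0.248, 0.0]
ft_force: [0.4, 0.8, -0.4]
grip_width: 0.998
```

```bash
python3 - <<'E'
from h import *
a=optics.get_image("top");b=optics.get_image("side")
a=cv2.resize(a[225:345,225:345],None,fx=4,fy=4,interpolation=2);b=cv2.resize(b[130:250,200:320],None,fx=4,fy=4,interpolation=2)[:480]
x=np.zeros((480,800,3),np.uint8);x=np.hstack([a[:,:400],b[:,:400]]);cv2.imwrite("pics/g1.png",x[:,:,::-1])
s=ctrl.get_state();print(s["position"],s["ft_force"])
E
```

```text
[0.5060826  0.12038926 0.18753652] [-0.78835046  0.26655968  0.27588072]
```

View pics/g1.png

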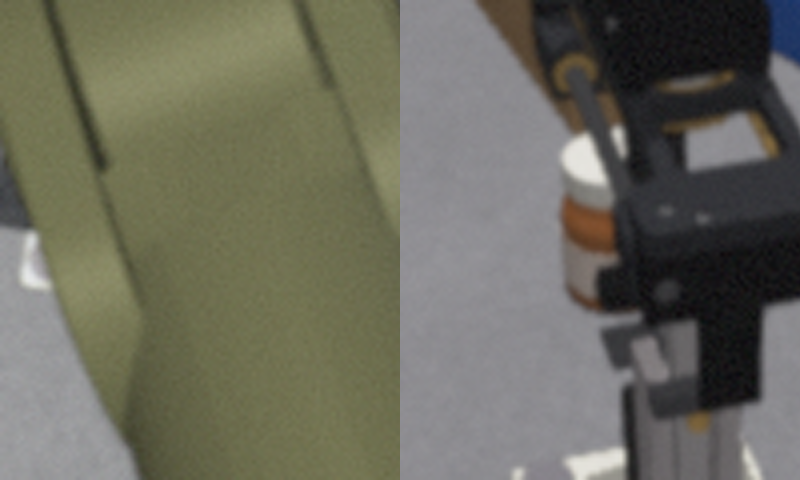

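>>> play_rows(motion=[[0, -0.26, -0.5, 0.1, -0.01], [0, 0, 0, 0, 0], [0, 0, 0, 0, 0]])

```text
time: 3.7
position: [0.5037, 0.126, 0.1857]
tool_rot: [3.133, -0.23, 0.001]
ft_force: [-0.4, -0.3, 1.0]
grip_width: 1.002
```

>>> play_rows(motion=[[0.6, 0, 0, 0, 0], [1, 0, 0, 0, 0], [1, 0, 0, 0, 0], [1, 0, 0, 0, 0], [1, 0, 0, 0, 0], [1, 0, 0, 0, 0]], force=25)

```text
time: 4.45
position: [0.5036, 0.1258, 0.1855]
tool_rot: [3.133, -0.231, 0.0]
ft_force: [-1.0, 0.3, -0.0]
grip_width: 0.404
```

>>> play_rows(motion=[[1, 0, 0, 0, 0], [1, 0, 0, 0, 0], [1, 0, 0, 0, 0], [1, 0, 0, 0, 0]])

```text
time: 4.95
position: [0.5037, 0.1268, 0.1856]
tool_rot: [-3.132, 0.23, -0.001]
ft_force: [1.3, 3.7, -1.5]
grip_width: 0.182
```

>>> play_rows(motion=[[1, 0, 0, 0, 0], [1, 0, 0, 0, 0]])

```text
time: 5.2
position: [0.5037, 0.1267, 0.1856]
tool_rot: [-3.132, 0.23, -0.001]
ft_force: [1.3, 5.1, -1.7]
grip_width: 0.18
```

>>> play_rows(motion=[[1, 0, -0.1, 0, 0], [1, 0, 0, -0.1, 0], [1, 0, 0, -0.2, 0], [1, 0, 0, -0.2, 0], [1, 0, 0, -0.2, 0], [1, 0, 0, -0.2, 0], [1, 0, 0, -0.2, 0]])

```text
time: 6.08
position: [0.5037, 0.1267, 0.1952]
tool_rot: [-3.133, 0.231, 0.001]
ft_force: [5.4, 4.2, -10.0]
grip_width: 0.177
```

>>> play_rows(motion=[[1, 0, 0, -0.25, 0], [1, 0, 0, -0.25, 0], [1, 0, 0, -0.25, 0], [1, 0, 0, -0.25, 0], [1, 0, 0, -0.25, 0], [1, 0, 0, -0.25, 0], [1, 0, 0, -0.25, 0], [1, 0, 0, -0.25, 0], [1, 0, 0, -0.25, 0], [1, 0, 0, -0.25, 0], [1, 0, 0, -0.25, 0], [1, 0, 0, -0.25, 0], [1, 0, 0, -0.25, 0], [1, 0, 0, -0.25, 0], [1, 0, 0, 0, 0]])

```text
time: 7.95
position: [0.5037, 0.1267, 0.2304]
tool_rot: [-3.133, 0.231, 0.001]
ft_force: [4.5, 5.2, -8.4]
grip_width: 0.181
```

>>> play_rows(motion=[[1, 0, 0, -0.15, 0], [1, 0, 0, -0.15, 0], [1, 0, 0, -0.1, 0], [1, 0, 0, 0, 0]])

```text
time: 8.45
position: [0.5037, 0.1267, 0.2354]
tool_rot: [3.133, -0.231, -0.0]
ft_force: [2.8, 3.6, -5.8]
grip_width: 0.182
```

>>> play_rows(motion=[[1, 0, 0, -0.1, 0], [1, 0, 0, 0, 0]])

```text
time: 8.7
position: [0.5037, 0.1267, 0.2366]
tool_rot: [3.133, -0.231, -0.0]
ft_force: [2.4, 4.2, -4.3]
grip_width: 0.179
```

>>> play_rows(motion=[[1, 0, 0, -0.1, 0], [1, 0, 0, 0, 0]])

```text
time: 8.95
position: [0.5037, 0.1267, 0.2376]
tool_rot: [3.133, -0.231, -0.0]
ft_force: [2.3, 2.0, -4.6]
grip_width: 0.183
```

>>> play_rows(motion=[[1, 0, 0, -0.08, 0], [1, 0, 0, 0, 0]])

```text
time: 9.2
position: [0.5037, 0.1267, 0.2384]
tool_rot: [3.133, -0.231, -0.0]
ft_force: [2.2, 2.3, -4.3]
grip_width: 0.183
```

>>> play_rows(motion=[[1, 0, 0, -0.08, 0], [1, 0, 0, 0, 0]])

```text
time: 9.45
position: [0.5037, 0.1267, 0.2392]
tool_rot: [3.133, -0.231, -0.0]
ft_force: [1.6, 3.7, -5.1]
grip_width: 0.183
```

>>> play_rows(motion=[[1, 0, 0, -0.08, 0], [1, 0, 0, 0, 0]])

```text
time: 9.7
position: [0.5037, 0.1267, 0.24]
tool_rot: [3.133, -0.231, -0.0]
ft_force: [1.5, 2.7, -4.7]
grip_width: 0.183
```

>>> play_rows(motion=[[1, 0, 0, -0.08, 0], [1, 0, 0, 0, 0]])

```text
time: 9.95
position: [0.5037, 0.1267, 0.2403]
tool_rot: [3.133, -0.231, -0.0]
ft_force: [3.1, 2.8, -9.1]
grip_width: 0.18
```

>>> play_rows(motion=[[1, 0, 0, -0.03, 0], [1, 0, 0, 0, 0]])

```text
time: 10.2
position: [0.5037, 0.1267, 0.2404]
tool_rot: [3.133, -0.231, -0.001]
ft_force: [3.6, 3.4, -10.6]
grip_width: 0.18
```

Position has stopped rising while the force climbs about 6 N, so the top stop is met. Lowering it onto the last tooth.

>>> play_rows(motion=[[1, 0, 0, 0.15, 0], [1, 0, 0, 0.2, 0], [1, 0, 0, 0.2, 0], [1, 0, 0, 0.1, 0], [1, 0, 0, 0, 0]])

```text
time: 10.82
position: [0.5037, 0.1268, 0.2344]
tool_rot: [3.133, -0.231, -0.0]
ft_force: [1.7, 1.7, -2.8]
grip_width: 0.179
```

>>> play_rows(motion=[[1, 0, 0, 0.1, 0], [1, 0, 0, 0, 0]])

```text
time: 11.08
position: [0.5037, 0.1267, 0.2335]
tool_rot: [3.133, -0.231, -0.0]
ft_force: [0.2, 1.2, -2.1]
grip_width: 0.18
```

>>> play_rows(motion=[[1, 0, 0, 0.1, 0], [1, 0, 0, 0, 0]])

```text
time: 11.32
position: [0.5038, 0.1268, 0.2333]
tool_rot: [3.133, -0.231, 0.001]
ft_force: [-2.2, 1.1, 5.3]
grip_width: 0.179
```

>>> play_rows(motion=[[0.5, 0, 0, -0.1, 0], [0.5, 0, 0, 0, 0], [0.5, 0, 0, 0, 0], [0.5, 0, 0, 0, 0], [0.5, 0, 0, -1, 0], [0.5, 0, 0, -3, 0], [0.5, 0, 0, 0, 0]])

```text
time: 12.2
position: [0.5053, 0.1274, 0.2765]
tool_rot: [-3.132, 0.231, -0.008]
ft_force: [1.0, -0.1, -0.4]
grip_width: 0.498
```

```bash
python3 - <<'E'
from h import *
b=optics.get_image("side")
b=cv2.resize(b[150:350,200:360],None,fx=3,fy=3,interpolation=2);cv2.imwrite("pics/r1.png",b[:,:,::-1])
s=ctrl.get_state();print(s["position"],s["ft_force"],s["joint_positions"].round(2),s["grip_width"])
p=[.5042,.1258,-.148]
for h in (.036,.048): print(h,((proj("side",W(p,[[0,0,.197+h],[.032,0,.197+h],[-.032,0,.197+h],[0,-.06,.064+h-.024]]))-[200,150])*3).round(0).tolist())
E
```

```text
[0.50448147 0.12711764 0.27492801] [-0.55813262 -0.27963442  0.27970704] [ 0.36  0.06 -0.68  1.68  0.04  1.41 -2.04] 0.4987605229171248
0.036 [[207.0, 84.0], [272.0, 73.0], [142.0, 96.0], [248.0, 402.0]]
0.048 [[207.0, 63.0], [272.0, 52.0], [140.0, 75.0], [248.0, 386.0]]
```

View pics/r1.png

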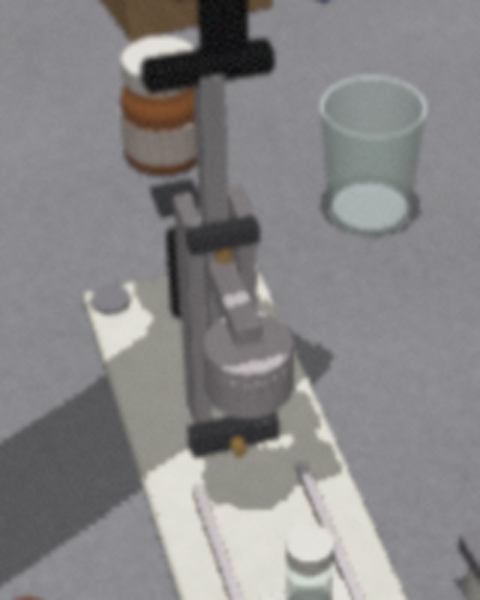

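>>> play_rows(motion=[[1, 0, 0, -0.5, -0.1745], [1, 0, 0, -0.5, -0.1745], [1, 0, 0, 0, -0.1745], [1, 0, 0, 0, -0.1745], [1, 0, 0, 0, -0.1745], [1, 0, 0, 0, -0.1745], [1, 0, 0, 0, -0.1745], [1, 0, 0, 0, -0.1745], [1, 0, 0, 0, -0.1745], [1, -4.75, 0, 0, 0], [1, -4.75, 0, 0, 0], [1, -4.75, 0, 0, 0], [1, -4.75, 0, 0, 0], [1, -4.75, 0, 0, 0], [1, -4.75, 0, 0, 0], [1, 0, 0, 5, 0], [1, 0, 0, 5, 0], [1, 0, 0, 0, 0], [1, 0, 0, 0, 0]])

```text
time: 14.62
position: [0.4628, -0.1552, 0.185]
tool_rot: [2.378, 2.051, 0.001]
ft_force: [-0.7, -0.7, 0.3]
grip_width: 0.005
```

```bash
python3 - <<'E'
from h import *
b=optics.get_image("side")
cv2.imwrite("pics/t1.png",b[:,:,::-1])
s=ctrl.get_state();print(s["position"],s["tool_rot"],s["ft_force"],s["joint_positions"].round(2),s["grip_width"])
p=[.504,.1265,-.148]
d=s["position"][:2]-p[:2];c,sn=np.cos(p[2]),np.sin(p[2]);print("stand xy",c*d[0]+sn*d[1],-sn*d[0]+c*d[1])
R=cv2.Rodrigues(s["tool_rot"])[0];print(np.arctan2(R[1,0],R[0,0]),np.pi/2-.148)
E
```

```text
[ 0.46334582 -0.15533591  0.18575252] [2.37637852e+00 2.05021948e+00 2.36571602e-03] [ 0.21273683 -0.15665765  0.79379446] [ 0.71  0.02 -0.44  1.89  0.01  1.23  0.12] 0.0057150660724137135
stand xy 0.0013498556500795358 -0.2847497545579812
1.42369746605233 1.4227963267948966
```

View pics/t1.png

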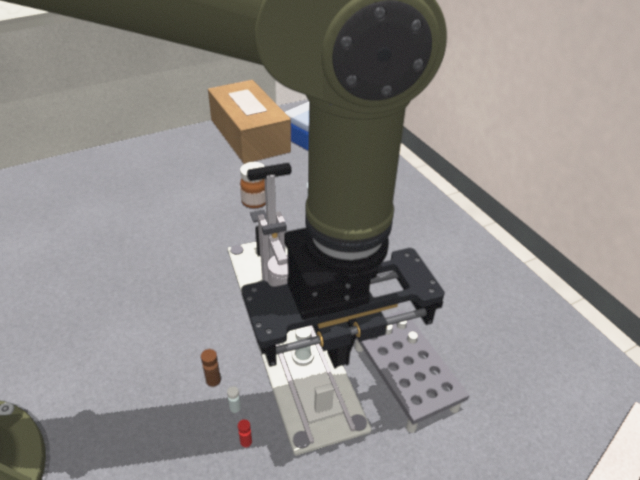

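>>> play_rows(motion=[[1, 0, -0.13, 5, 0], [1, 0, 0, 5, 0], [1, 0, 0, 3.5, 0], [1, 0.5, 0, 0, 0], [1, 0.5, 0, 0, 0], [1, 0.3, 0, 0, 0], [1, 0, 0, 0, 0]])

```text
time: 15.55
position: [0.4637, -0.142, 0.05]
tool_rot: [2.376, 2.051, 0.002]
ft_force: [0.9, 0.8, -0.5]
grip_width: 0.008
```

```bash
python3 - <<'E'
from h import *
b=optics.get_image("side")
cv2.imwrite("pics/t2.png",cv2.resize(b[230:450,200:420],None,fx=2.7,fy=2.7,interpolation=2)[:,:,::-1])
E
```

```text
(no output)
```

View pics/t2.png

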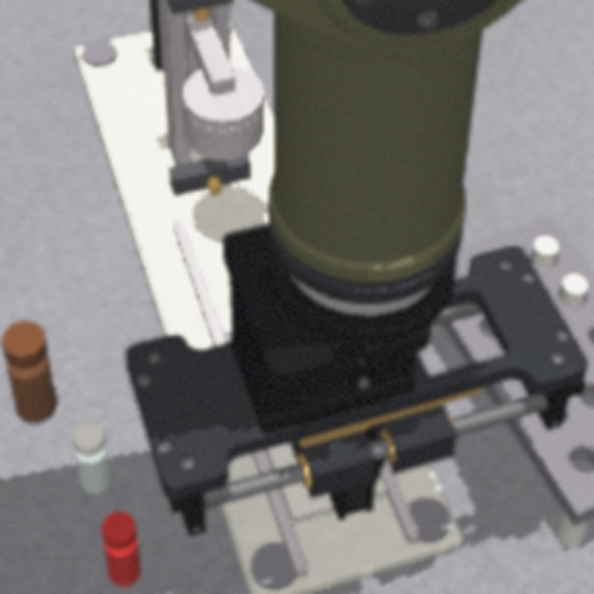

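>>> play_rows(motion=[[1, 0.2, 0, 0, 0], [1, 0.2, 0, 0, 0], [1, 0.2, 0, 0, 0], [1, 0.2, 0, 0, 0], [1, 0.2, 0, 0, 0], [1, 0.2, 0, 0, 0], [1, 0.3, 0, 0, 0], [1, 0.3, 0, 0, 0]])

```text
time: 16.6
position: [0.4651, -0.1241, 0.0485]
tool_rot: [-2.379, -2.052, 0.0]
ft_force: [-0.2, -1.9, -0.9]
grip_width: 0.003
```

>>> play_rows(motion=[[1, 0.4, 0, 0, 0], [1, 0.5, 0, 0, 0], [1, 0.5, 0, 0, 0], [1, 0.5, 0, 0, 0], [1, 0.5, 0, 0, 0], [1, 0.5, 0, 0, 0], [1, 0.5, 0, 0, 0], [1, 0.5, 0, 0, 0], [1, 0.5, 0, 0, 0], [1, 0.5, 0, 0, 0], [1, 0.5, 0, 0, 0], [1, 0.5, 0, 0, 0], [1, 0.5, 0, 0, 0], [1, 0.4, 0, 0, 0], [1, 0.3, 0, 0, 0], [1, 0, 0, 0, 0]])

```text
time: 18.6
position: [0.4757, -0.0533, 0.0486]
tool_rot: [-2.378, -2.052, -0.001]
ft_force: [-0.2, 0.3, -0.3]
grip_width: 0.005
```

```bash
cat >> h.py <<'E'
def sxy():
    s=ctrl.get_state();p=[.504,.1265,-.148]
    d=s["position"][:2]-p[:2];c,sn=np.cos(p[2]),np.sin(p[2]);return c*d[0]+sn*d[1],-sn*d[0]+c*d[1]
E
python3 - <<'E'
from h import *
print(sxy())
b=optics.get_image("side")
cv2.imwrite("pics/t3.png",cv2.resize(b[200:420,200:420],None,fx=2.7,fy=2.7,interpolation=2)[:,:,::-1])
E
```

```text
(np.float64(-0.0015012346200824825), np.float64(-0.18199679222799575))
```

View pics/t3.png

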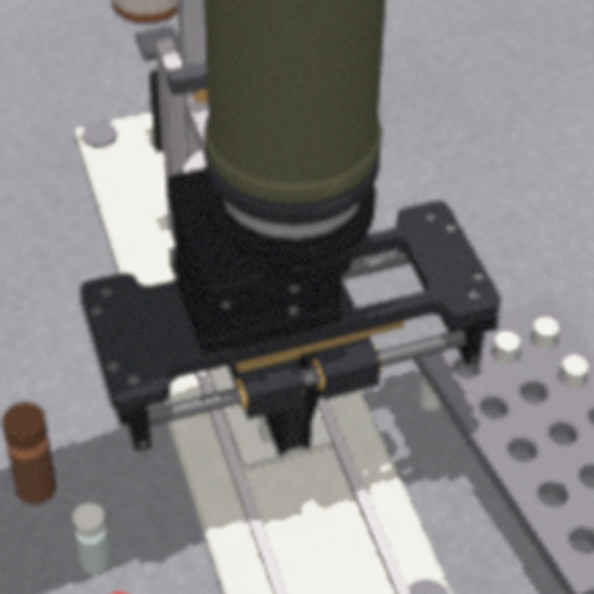

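>>> play_rows(motion=[[1, 0.3, 0, 0, 0], [1, 0.3, 0, 0, 0], [1, 0.3, 0, 0, 0], [1, 0.2, 0, 0, 0], [1, 0, 0, 0, 0]])

```text
time: 19.27
position: [0.4773, -0.0426, 0.0486]
tool_rot: [-2.378, -2.052, -0.001]
ft_force: [-0.5, -0.3, 0.1]
grip_width: 0.005
```

>>> play_rows(motion=[[1, 0.1, 0, 0, 0], [1, 0.1, 0, 0, 0]])

```text
time: 19.52
position: [0.4775, -0.0413, 0.0485]
tool_rot: [2.379, 2.052, -0.0]
ft_force: [-0.6, -1.5, 1.9]
grip_width: 0.006
```

>>> play_rows(motion=[[1, 0.1, 0, 0, 0], [1, 0.1, 0, 0, 0]])

```text
time: 19.77
position: [0.4778, -0.0392, 0.0486]
tool_rot: [2.379, 2.052, -0.0]
ft_force: [-1.0, -2.3, -0.0]
grip_width: 0.008
```

>>> play_rows(motion=[[1, 0.1, 0, 0, 0], [1, 0, 0, 0, 0]])

```text
time: 20.02
position: [0.478, -0.038, 0.0485]
tool_rot: [-2.379, -2.052, -0.0]
ft_force: [-1.6, -1.6, 1.1]
grip_width: 0.005
```

>>> play_rows(motion=[[1, 0.1, 0, 0, 0], [1, 0, 0, 0, 0]])

```text
time: 20.27
position: [0.4781, -0.0372, 0.0486]
tool_rot: [2.379, 2.052, -0.0]
ft_force: [-1.6, -1.7, 1.1]
grip_width: 0.004
```

>>> play_rows(motion=[[1, 0.08, 0, 0, 0], [1, 0, 0, 0, 0]])

```text
time: 20.52
position: [0.4781, -0.0371, 0.0485]
tool_rot: [2.379, 2.051, -0.001]
ft_force: [-1.4, -3.7, 1.5]
grip_width: 0.005
```

>>> play_rows(motion=[[1, 0.08, 0, 0, 0], [1, 0, 0, 0, 0]])

```text
time: 20.78
position: [0.4781, -0.0371, 0.0486]
tool_rot: [2.379, 2.05, -0.002]
ft_force: [-1.4, -5.6, 1.6]
grip_width: 0.008
```

>>> play_rows(motion=[[1, 0.12, 0, 0, 0], [1, 0, 0, 0, 0]])

```text
time: 21.02
position: [0.4781, -0.037, 0.0486]
tool_rot: [2.379, 2.049, -0.004]
ft_force: [-2.4, -9.3, 3.2]
grip_width: 0.004
```

>>> play_rows(motion=[[1, -0.4, 0, 0, 0], [1, -1, 0, 0, 0], [1, -2, 0, 0, 0], [1, 0, 0, -5, 0], [1, 0, 0, -6, 0], [1, 0, 0, -6, 0], [1, 0, 0, -6, 0], [1, 0, 0, -1, 0], [1, 0, 0, 0, 0]])

```text
time: 22.15
position: [0.4737, -0.0678, 0.2886]
tool_rot: [2.378, 2.052, 0.001]
ft_force: [-0.6, 0.4, -0.0]
grip_width: 0.004
```

```bash
python3 - <<'E'
from h import *
b=optics.get_image("side");print(sxy(),ctrl.get_state()["position"])
cv2.imwrite("pics/t4.png",cv2.resize(b[130:430,190:430],None,fx=2,fy=2,interpolation=2)[:,:,::-1])
c=[proj("side",W([.504,.1265,-.148],[[0,-.06,.082]]))]
print((c[0]-[190,130])*2)
E
```

```text
(np.float64(-0.0019853401523105933), np.float64(-0.19674958873686008)) [ 0.47302361 -0.06780596  0.28728237]
[[184.8155852  302.11685137]]
```

View pics/t4.png

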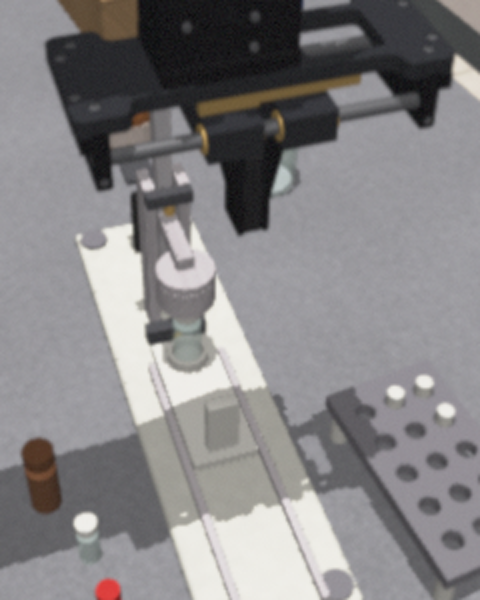

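The vial stands upright under the cup and the carriage is home. Moving to the pad, over the handle.

>>> play_rows(motion=[[1, 4.76, 0.2, 0, 0], [1, 4.76, 0, 0, 0], [1, 4.76, 0, 0, 0], [1, 4.76, 0, 0, 0], [1, 4.76, 0, 0, 0], [1, 4.77, 0, 0, 0], [1, 0, 0, 0, 0], [1, 0, 0, 0, 0]])

```text
time: 23.2
position: [0.5167, 0.2135, 0.2865]
tool_rot: [-2.377, -2.052, 0.005]
ft_force: [1.2, -0.2, -0.8]
grip_width: 0.007
```

```bash
python3 - <<'E'
from h import *
b=optics.get_image("side");print(sxy(),ctrl.get_state()["position"],ctrl.get_state()["ft_force"])
cv2.imwrite("pics/t5.png",b[:,:,::-1])
E
```

```text
(np.float64(0.00027902196949762537), np.float64(0.08726276885752147)) [0.51714377 0.21276767 0.28691201] [-0.51167582 -0.08207115 -0.36737733]
```

View pics/t5.png

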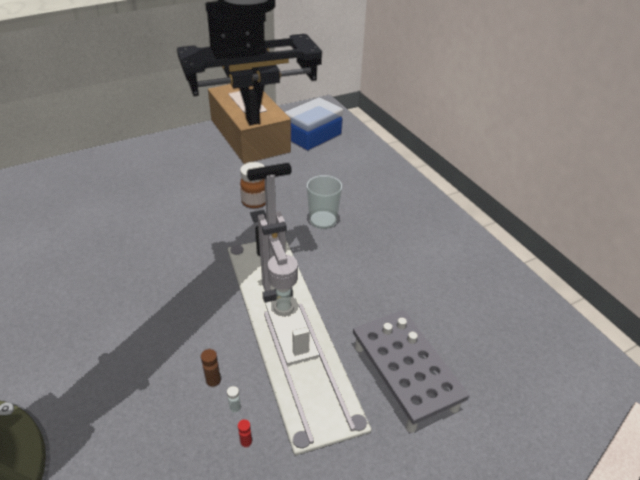

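>>> play_rows(motion=[[1, 0.15, 0, 5, 0], [1, 0, 0, 5, 0], [1, 0, 0, 4, 0], [1, 0, 0, 2, 0], [1, 0, 0, 0, 0], [1, 0, 0, 0.5, 0], [1, 0, 0, 0, 0]])

```text
time: 24.12
position: [0.5184, 0.216, 0.1246]
tool_rot: [2.378, 2.051, 0.003]
ft_force: [-1.1, -0.9, 0.3]
grip_width: 0.008
```

```bash
python3 - <<'E'
from h import *
a=optics.get_image("top");b=optics.get_image("side");print(sxy(),ctrl.get_state()["position"],ctrl.get_state()["ft_force"])
cv2.imwrite("pics/t6.png",np.hstack([cv2.resize(a[200:320,200:320],None,fx=3.3,fy=3.3,interpolation=2),cv2.resize(b[130:250,200:320],None,fx=3.3,fy=3.3,interpolation=2)])[:,:,::-1])
E
```

```text
(np.float64(0.0009512399299160396), np.float64(0.09060897771133612)) [0.51830207 0.21597817 0.12450882] [ 0.06039316  0.02928823 -0.1887825 ]
```

View pics/t6.png

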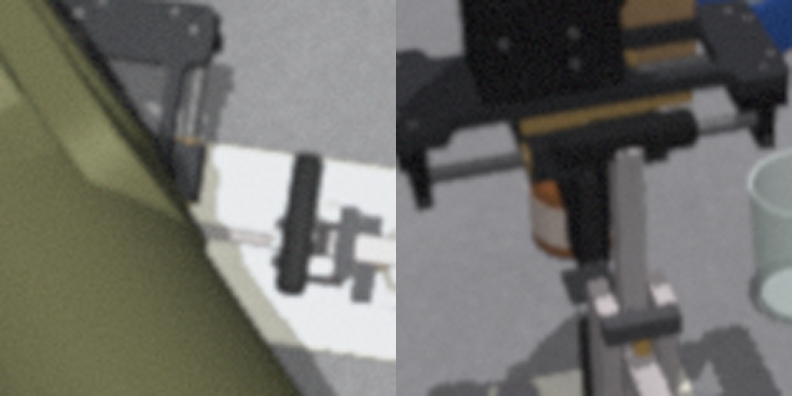

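>>> play_rows(motion=[[1, 0, 0, 0.6, 0], [1, 0, 0, 0.6, 0], [1, 0, 0, 0.2, 0], [1, 0, 0, 0, 0]])

```text
time: 24.72
position: [0.5175, 0.2157, 0.1092]
tool_rot: [-2.379, -2.052, 0.001]
ft_force: [0.3, -0.4, 0.6]
grip_width: 0.003
```

>>> play_rows(motion=[[1, 0, 0, 0.2, 0], [1, 0, 0, 0.15, 0], [1, 0, 0, 0, 0]])

```text
time: 25.1
position: [0.518, 0.2168, 0.1066]
tool_rot: [-2.378, -2.052, -0.003]
ft_force: [0.1, 1.7, 2.7]
grip_width: 0.004
```

>>> play_rows(motion=[[1, 0, 0, 0.25, 0], [1, 0, 0, 0.25, 0], [1, 0, 0, 0.25, 0], [1, 0, 0, 0.25, 0], [1, 0, 0, 0, 0]])

```text
time: 25.72
position: [0.5176, 0.215, 0.0955]
tool_rot: [2.379, 2.051, -0.002]
ft_force: [0.9, 2.0, 2.1]
grip_width: 0.008
```

>>> play_rows(motion=[[1, 0, 0, 0.3, 0], [1, 0, 0, 0, 0]])

```text
time: 25.98
position: [0.5177, 0.2155, 0.0929]
tool_rot: [2.379, 2.052, -0.001]
ft_force: [0.2, 1.5, 2.2]
grip_width: 0.003
```

>>> play_rows(motion=[[1, 0, 0, 0.1, 0], [1, 0, 0, 0, 0], [1, 0, 0, 0, 0]])

```text
time: 26.35
position: [0.5178, 0.2156, 0.0925]
tool_rot: [2.379, 2.051, -0.0]
ft_force: [-0.8, 1.2, 5.3]
grip_width: 0.005
```

```bash
python3 - <<'E'
from h import *
b=optics.get_image("side");print(sxy(),ctrl.get_state()["position"],ctrl.get_state()["ft_force"])
cv2.imwrite("pics/t7.png",cv2.resize(b[150:350,200:360],None,fx=3,fy=3,interpolation=2)[:,:,::-1])
E
```

```text
(np.float64(0.0005077700186106159), np.float64(0.09019595664953015)) [0.51780254 0.21563506 0.09253278] [-0.77370085  0.95610522  6.23972191]
```

View pics/t7.png

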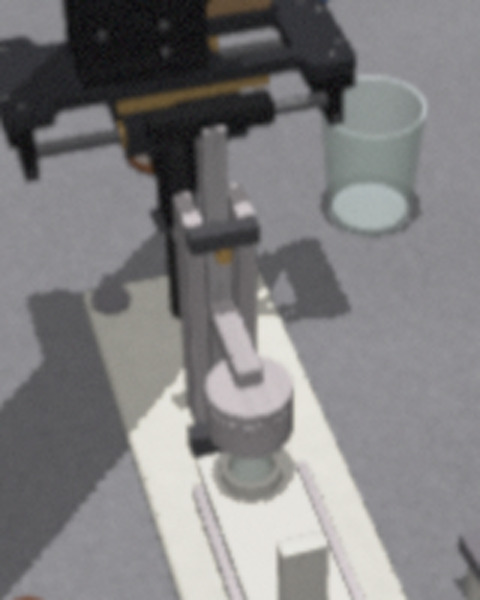

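>>> play_rows(motion=[[1, 0, 0, 0, 0], [1, 0, 0, 0, 0], [1, 0, 0, 0, 0], [1, 0, 0, 0, 0], [1, 0, 0, 0, 0], [1, 0, 0, 0, 0], [1, 0, 0, 0, 0], [1, 0, 0, 0, 0]])

```text
time: 27.4
position: [0.5178, 0.2157, 0.0925]
tool_rot: [2.379, 2.051, -0.0]
ft_force: [-0.0, 0.2, 6.5]
grip_width: 0.002
```

```bash
python3 - <<'E'
from h import *
b=optics.get_image("side");print(ctrl.get_state()["position"],ctrl.get_state()["ft_force"])
a=cv2.imread("pics/t7.png");c=cv2.resize(b[150:350,200:360],None,fx=3,fy=3,interpolation=2)[:,:,::-1]
print(cv2.absdiff(a,c)[250:500,150:330].mean())
p=[.504,.1265,-.148]
for h in (.018,.024,.036): print(h,((proj("side",W(p,[[.032,0,.197+h],[-.032,0,.197+h]]))-[200,150])*3).round(0).tolist())
cv2.imwrite("pics/t8.png",c)
E
```

```text
[0.51778558 0.21560615 0.09251354] [-1.17374778  0.76729335  5.80215755]
0.9648444444444444
0.018 [[271.0, 103.0], [143.0, 126.0]]
0.024 [[271.0, 93.0], [142.0, 116.0]]
0.036 [[271.0, 73.0], [141.0, 95.0]]
```

View pics/t8.png

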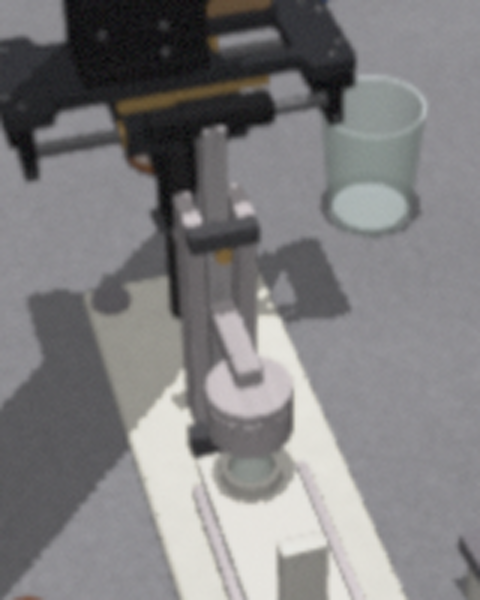

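The handle ends at (272,105)/(140,128) match a head height of 0.018, and nothing has moved between the two pictures. Letting the lever up and backing off.

>>> play_rows(motion=[[1, 0, 0, -0.5, 0], [1, 0, 0, -0.8, 0], [1, 0, 0, -0.8, 0], [1, 0, 0, -2, 0], [1, 0, 0, -5, 0], [1, 0, 0, -5, 0], [1, 0, 0, -5, 0], [1, 0, 0, 0, 0], [1, 0, 0, 0, 0], [1, 0, 0, 0, 0]])

```text
time: 28.7
position: [0.517, 0.2153, 0.2818]
tool_rot: [-2.378, -2.051, 0.004]
ft_force: [-0.2, -0.2, 0.1]
grip_width: 0.005
```

```bash
python3 - <<'E'
from h import *
b=optics.get_image("side");print(ctrl.get_state()["position"],ctrl.get_state()["ft_force"])
c=cv2.resize(b[120:420,190:430],None,fx=2,fy=2,interpolation=2)[:,:,::-1]
p=[.504,.1265,-.148]
print(((proj("side",W(p,[[.032,0,.215],[-.032,0,.215]]))-[190,120])*2).round(0).tolist())
cv2.imwrite("pics/t9.png",c)
E
```

```text
[0.51701589 0.21532981 0.28171995] [-0.27096033  0.44337113 -0.70044563]
[[201.0, 129.0], [115.0, 144.0]]
```

View pics/t9.png

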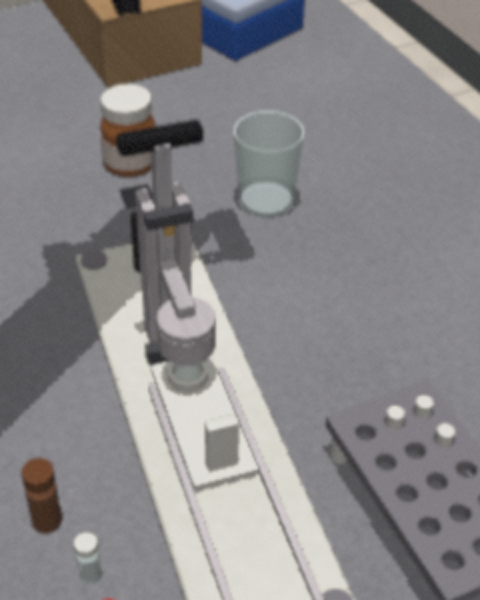

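The head rests over the vial. Its handle ends are at (201,130)/(118,143), as predicted for 0.018. The carriage is home, the bystanders are unmoved, and the arm is clear.

```bash
python3 -c "
from bench import ticket
print(ticket.close_job())"
```

```text
the job is handed in; nothing more can be done
None
```

The head is down over the vial's cap, and the job was handed in at about 29 s with the arm clear of everything.

1. **Head up:** I gripped the T handle and raised the head slowly. It met the top stop at about 0.055 m, felt as roughly 6 N on the stop. I then lowered it and let go, and a picture showed it hanging on the last tooth at 0.048.
2. **Carriage home:** I pushed the tab until the carriage stalled against its end stop, with a peak of about 9 to 10 N. The vial stood upright under the cup.
3. **Lever:** I pressed the thumb pad about 15 mm down, at up to about 6.5 N. I held it until the head had sunk, and two pictures about a second apart showed no change.

The last picture agrees with a head height of 0.018. The carriage is home, and the beaker, jar and rack look unmoved. The pawl was partly hidden behind the rail, so I checked its release only from the arm having moved clear and the wrist force reading near zero. No check failed. An early pose reading, taken before the arm had settled, put the tool about 5 mm off; I corrected this before gripping the handle.

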